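# Latch a sprung test cradle open at mid position and push the servo in

### The job

Load the servo tester by pushing only. First push the red thumb plate of its sprung slide away from the nest, past its first stop, and let go, so that the slide springs back onto the stop pin and stays latched in the middle (loading) position, not in the wide-open one. Then push the black servo that stands in front of the nest straight back along the deck, without lifting or tipping it, until it is fully home against the nest's back wall, and leave the bearing, the gear and the hex key lying where they are.

Things in the scene. Friction and masses are not known exactly. Their poses are not given: they have to be found in the camera images.
- cradle: Servo test cradle fixed to the bench: low grey housing, aluminium deck 134 (x) x 234 (y) mm, 42 mm high. Origin: centre of its underside; x from the front panel with sockets to the back, y along the deck to the left (to the nest), z up. Coordinates below are in this frame, mm. Nest at the left end; slide rail along y at x = 22; spring barrel at x = 43, y = -111 to -31, top 22 above the deck.
- nest_seat (a point): Point on the deck (22, 72.5 in the cradle) where the servo's origin lies when it is fully home (3 mm play along y). Nest: back wall with front face x = 35, 24 high, y = 38 to 109; left wall with inner face y = 100, 14 high, x = -64 to 36; right side = the slide's black contact head.
- apron (a point): Point on the deck, (-24, 71) in the cradle: middle of the apron before the nest, on which the servo waits and slides in +x. It lies between the left wall (inner face y = 100, 14 high) and a low steel right guide (inner face y = 41.5, 8 high, x = -62 to 4) and is open at the front edge, x = -67.
- slide (a joint): Sprung slide, m: 0 = closed (start), grows as it is pushed in the cradle's -y, end stop 0.058. A spring drives it back (5 N at 0, 7 N at 0.026, 10 N at the end; up to 3 N more while a tooth lifts the pin). Let go from 0.030 to 0.050 it returns to 0.026 and stays (middle, loading); 0.040 is the best aim. Pushed beyond 0.053 it catches at 0.052 (wide open, wrong); let go before 0.026 it closes.
- thumb_plate (a point): Centre of the face of the red thumb plate that stands up on the slide; the face looks to the cradle's +y (over the nest) and is pushed in -y. Plate 36 (x) x 30 (z) mm, 8 thick; this point is 42 above the deck, the plate's top 57, the cradle's tallest part. Moves with the slide.
- head_face (a point): Centre of the flat face (brass contact pins) of the slide's black contact head, 24 wide in x (x = 10 to 34), top 22 above the deck, 6 mm to the +y side of the thumb plate's face. Closed, it stands 26 mm inside the nest (y = 65), so the servo cannot enter; in the middle position at y = 39. Moves with the slide.
- pointer (a point): Tip of the small white pointer on the slide. Three painted lines on the deck, 26 mm apart, show where it stands when the slide is closed (white), in the middle (green) and wide open (red).
- pawl (a joint): Yellow pawl with the steel stop pin, rad: about -0.02 with the pin down on the slide's toothed bar, up to 0.22 while a tooth lifts it. Sprung down; it works by itself.
- pawl_pad (a point): Top of the black press pad (18 x 16 mm) on the pawl's tail. Pressing it about 9 mm down lifts the stop pin and lets the slide run closed: needed only to start again after the slide has caught wide open.
- servo: Black servo on the apron, 25 (x) x 52 (y) mm: box 46 long (y = -20 to 26), 30 high, round white horn on top to 36, small white connector at its -y end towards the slide. Origin: centre of the underside; axes as the cradle's when square. 45 to 80 g, sliding friction below 1 N. Pushed in the cradle's +x on its flat front face; about 6 mm play between the guides.
- bearing: Bystander: steel ball bearing lying flat on the bench, 40 x 40 x 10 mm; origin at the centre of its underside.
- gear: Bystander: orange printed gear lying flat on the bench, 51 x 51 x 20 mm; origin at the centre of its underside.
- hex_key: Bystander: black hex key (L-shaped) lying on the bench, 97 x 31 x 8 mm; origin at the centre of its underside.

How it is judged (in metres and radians):
On the way, in this order (a step that is already met when the one before it is completed fails the run):
1. the slide has been pushed past the first stop (beyond 0.029 m) (value of joint slide above 0.029 m), for 0.05 s.
2. the slide, let go, stands latched on the stop pin in the middle position (0.0235 to 0.028 m) (value of joint slide between 0.0235 and 0.028 m and value of joint pawl below 0.06 rad and velocity of joint slide between -0.01 and 0.01 m/s and contact force between each of the arm, the fingers and slide below 0.3 N), for 0.3 s.
At the end, for the whole second after the job is handed in: The slide stands still, latched on the stop pin in the middle position (joint 0.0235 to 0.028 m, pin down), and the servo stands flat and still on the deck in the nest, fully home (within 3.5 mm of the back wall), square to within 7 degrees (value of joint slide between 0.0235 and 0.028 m and value of joint pawl below 0.06 rad and velocity of joint slide between -0.01 and 0.01 m/s and x of servo in the frame of cradle above 0.0185 m and y of servo in the frame of cradle between 0.062 and 0.08 m and z of servo in the frame of cradle below 0.046 m and angle between the x axis of servo and the x axis of cradle, either way round below 0.12 rad and angle between servo's own z axis and vertical below 0.08 rad and linear speed of servo below 0.02 m/s); the robot touches nothing.
It fails at once if the servo is lifted off the deck (more than 10 mm) (z of servo in the frame of cradle above 0.052 m).
It fails at once if the servo is tipped (more than 30 degrees) (angle between servo's own z axis and vertical above 0.52 rad).
It fails at once if the bearing is pushed away from where it lay (more than 20 mm) (distance of bearing from where it was at the start of the episode above 0.02 m).
It fails at once if the gear is pushed away from where it lay (more than 20 mm) (distance of gear from where it was at the start of the episode above 0.02 m).
It fails at once if the hex key is pushed away from where it lay (more than 20 mm) (distance of hex_key from where it was at the start of the episode above 0.02 m).
It also fails if it takes over 45 s, if anything falls off the work surface, if the arm or the gripper's body presses on something with over 40 N, if the wrist force passes 120 N, or if a joint passes its speed limit or range.

### The arm

A 6-joint arm with a two-finger parallel gripper is mounted at the origin on a cart in front of the work surface, level with it; the furniture and walls round the work are solid. World frame = base frame: x ahead of the robot, y to its left, z up, the work surface at z = 0. Lengths are in m, angles in degrees, forces in N, time in s.
With the tool pointing down it reaches from about 0.425 to 1.125 m from the base axis. Payload 14.9 kg.
Tool frame: the origin (TCP) lies midway between the tips of the shut fingers; the grasp point (between the pads) lies arm.grip_point_offset behind it (arm.grip_point_offset is the distance from the TCP to the grasp point, in m); z points along the fingers, y is the line along which they close (so a half turn about z gives the same grasp; the last joint's range is limited). The gripper opens to 91 mm and grips with 3 to 60 N. Pads are 32 mm wide; open, the fingers measure 118 mm over their backs; the gripper's body (76 mm by 178 mm) begins 60 mm behind the grasp point.
Start: joints at [-64.933, 21.709, 99.362, -0, 58.929, -1.908], TCP at [0.318, -0.624, 0.178] pointing down, gripper open.
Joint ranges: [-158.91, 158.91], [-42.39, 125.64], [0.06, 152.35], [-60.88, 240.88], [17.5, 164.5], [-176.32, 176.32]. Speed limits (degrees/s): [108.29, 108.29, 136.94, 180, 180, 180].

### API

Orientations are given as a 3x3 rotation matrix whose columns are the frame's x, y, z axes.
In Python, from rig import arm gives the robot as it stands.
- The arm moves only by the tool jog_arm, never from a script. Its argument "steps" is a list of rows, each a list of 3 entries, a list of its own where there are three numbers: the shift along the tool's x, y, z in m, then the turn about the tool's z in degrees, then the finger opening in m, from 0 to 0.0912. In form: [[[x, y, z], roll, hand], ...]. A call has 1 to 20 rows; each row shifts and turns the commanded pose from where the row before left it, along the tool's axes as they then stand; what a row does not reach is not made up. A row lasts 1/8 s, in which the tool goes at most 62.5 mm and 10.7 degrees, less where a joint would pass 70% of its speed; a pose out of reach is approached as far as the arm can. A call with a gripper value outside its range is refused whole. The fingers move at their own pace and stop on an object; "grip_force" is the grip in N (left out, the last holds). Time passes only in rows, so rows that do not move let the fingers close. It gives the time, the measured TCP pose, the force, the opening and the grip force at its end, in the units of the state.
- arm.get_state(): the state, without advancing time (a new reading comes with each control period).
- arm.grab_frame(name): name is "scene" or "top" or "wrist"; returns a dict with "pixels" (480x640x3 uint8, blue, green, red), "fov_y" (degrees; the focal length in pixels is half the picture's height over the tangent of half this angle, whatever the lens; pixels are square), "cx", "cy" (the principal point, pixels), "position" and "orientation" of the camera in the world; the wrist camera has in their place "hand_eye" (4x4, takes a point from camera to tool coordinates, whose origin is the TCP and whose axes are the flange's). Camera axes: x right, y up, looking along -z (the intrinsics and any distortion apply to the point x, -y, -z); pixel columns grow to the right and rows downward; lengths in m; the calibration is good to about 2 mm. A picture is of the moment at which its call begins: read the wrist's pose just before it. There is no depth.
- arm.sign_off(): hands the job in; it is judged then, once.
The state is a dict: "t": time; "joint_pos": joint angles; "joint_velocities": joint speeds; "joint_torque": joint torques, N m; "eef_pos": TCP position; "ee_rot": TCP orientation; "ft_force": force on the tool from outside, world axes, zero at the start; "ft_torque": the same for the moment, N m; "gripper_width": opening from 0.0 (shut) to 1.0 (fully open); "grasp_force": force on a finger pad.
Only numpy, scipy, OpenCV 4.12 (cv2) and the standard library are available. Lean on these libraries where they do the work, as an engineer would, in place of code of your own. Each camera call takes 0.05 s, during which the arm holds its last target. There are 200 camera calls.

## Working session

There is one attempt and no reset: what is moved stays moved. The work goes in short steps, Python scripts to look and compute and a tool call to move; the robot and the scene stay as the last step left them, time stands still between calls to the robot, and variables do not carry over. Pictures are saved under pics/ and viewed, at most 10 in all, crops included, and the job is handed in when it is done.

Besides the shell and the picture viewer there is one more tool, called after "Emit:" as name(argument=value, ...), one argument or row to a line, values as JSON. jog_arm: Moves the arm, as the interface text tells. Its arguments: {"type":"object","properties":{"steps":{"type":"array"},"grip_force":{"type":"number"}},"required":["steps"]}

```bash
mkdir -p pics
cat > h.py <<'E'
import numpy as np, cv2
from rig import arm
def cam(name):
    s=arm.get_state(); f=arm.grab_frame(name)
    if 'hand_eye' in f:
        T=np.eye(4);T[:3,:3]=np.array(s['ee_rot']).reshape(3,3);T[:3,3]=s['eef_pos'];T=T@np.array(f['hand_eye'])
        f['position'],f['orientation']=T[:3,3],T[:3,:3]
    return f
def ray(f,u,v):
    F=240/np.tan(np.radians(f['fov_y'])/2)
    d=np.array(f['orientation']).reshape(3,3)@np.array([(u-f['cx'])/F,-(v-f['cy'])/F,-1])
    return np.array(f['position']),d
def onz(f,u,v,z):
    p,d=ray(f,u,v); return p+d*(z-p[2])/d[2]
E
python3 - <<'E'
from h import *
s=arm.get_state();print(s,arm.grip_point_offset)
for n in('scene','top'):
    f=cam(n);cv2.imwrite(f'pics/{n}0.png',f['pixels']);print(n,{k:v for k,v in f.items() if k!='pixels'})
E
```

```text
{'t': 0.0, 'joint_pos': array([-6.49345920e+01,  2.17377818e+01,  9.93972614e+01,  5.60487133e-04,
        5.89290303e+01, -1.90624564e+00]), 'joint_velocities': array([-0.02811895, -0.03467505,  0.04635427,  0.14361604,  0.08251212,
        0.0385408 ]), 'joint_torque': array([-6.40936523e-04, -7.63708591e+01, -4.34361827e+01,  6.51076552e-02,
        4.25436313e-02, -9.85010115e-05]), 'eef_pos': array([ 0.31730711, -0.62344021,  0.17708295]), 'ee_rot': array([[ 8.91233323e-01,  4.53544866e-01, -4.66178359e-04],
       [ 4.53545104e-01, -8.91232745e-01,  1.01652802e-03],
       [ 4.55676451e-05, -1.11739656e-03, -9.99999375e-01]]), 'ft_force': array([ 0.19765916, -0.26163908, -0.93225324]), 'ft_torque': array([0.04634352, 0.00592936, 0.0151418 ]), 'grasp_force': 0.0, 'gripper_width': 0.9996481329274247} 0.0188
scene {'fov_y': 45.80453202961236, 'cx': 318.044790572671, 'cy': 242.92189143221137, 'position': array([-0.11912761, -0.44482832,  0.44383169]), 'orientation': array([[ 0.44995921,  0.37436841, -0.81079282],
       [-0.89279126,  0.16675422, -0.41846959],
       [-0.02145867,  0.91216299,  0.40926544]])}
top {'fov_y': 46.58979439656795, 'cx': 325.22672381906375, 'cy': 242.69218039252004, 'position': array([ 0.43048725, -0.0593791 ,  0.91558104]), 'orientation': array([[ 0.01192487,  0.98861571, -0.14998925],
       [-0.99968993,  0.01506632,  0.01982563],
       [ 0.02185972,  0.14970632,  0.98848883]])}
```

View pics/scene0.png

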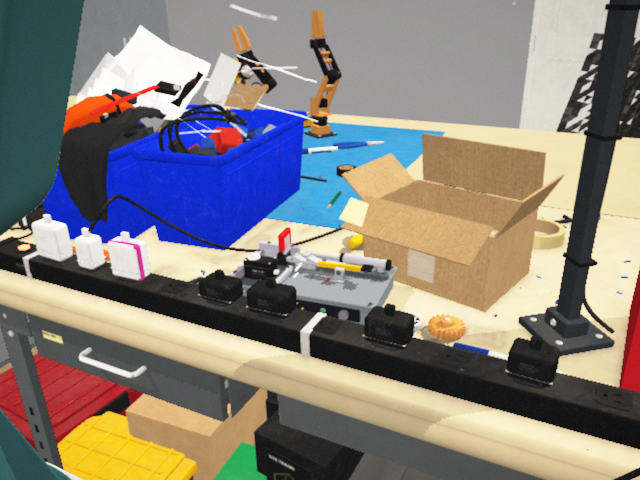

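View pics/top0.png

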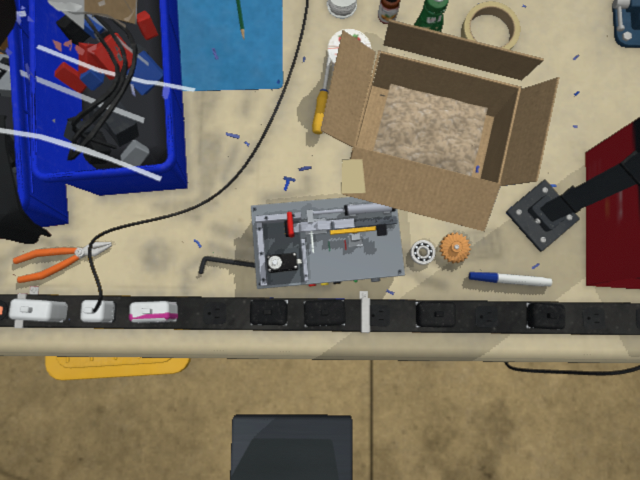

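Run:
```python
from h import *
f=cam('top');im=f['pixels']
c=im[190:300,190:480];cv2.imwrite('pics/crop1.png',cv2.resize(c,None,fx=2.75,fy=2.75,interpolation=cv2.INTER_CUBIC))
hsv=cv2.cvtColor(im,cv2.COLOR_BGR2HSV)
m=(((hsv[...,0]<6)|(hsv[...,0]>174))&(hsv[...,1]>170)&(hsv[...,2]>120)).astype(np.uint8)
m[:190]=0;m[300:]=0;m[:,:240]=0;m[:,420:]=0
n,l,st,ce=cv2.connectedComponentsWithStats(m)
for i in range(1,n):
    if st[i,4]>8: print(st[i],ce[i],onz(f,*ce[i],.099))
```

```text
[287 212   7  23 103] [289.90291262 223.24271845] [ 0.58285553 -0.02284656  0.099     ]
```

View pics/crop1.png

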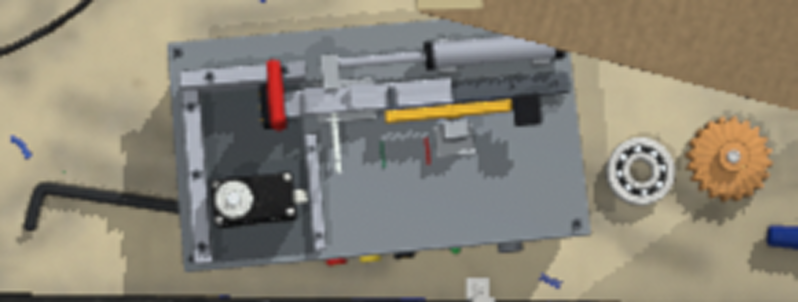

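The crop shows the deck with corners at about (168,43), (186,270) and (592,236), the red plate at (275,94), and the servo at (255,198) with the horn at (235,198). The white pointer is at the white line near x=335. The bearing, gear and hex key are all clear of the push path.

```bash
cat > meas.py <<'E'
from h import *
f=cam('top')
def c(u,v,z): return onz(f,u/2.75+190-.3,v/2.75+190-.3,z)
TL,BL,BR=c(168,43,.042),c(186,270,.042),c(592,236,.042)
print(TL,BL,BR,np.linalg.norm(TL-BL),np.linalg.norm(BL-BR))
y=(BL-BR)[:2];x=(TL-BL)[:2]
print(np.degrees(np.arctan2(y[1],y[0]))-90,np.degrees(np.arctan2(x[1],x[0])))
a=np.radians(np.degrees(np.arctan2(y[1],y[0]))-90);R=np.array([[np.cos(a),-np.sin(a)],[np.sin(a),np.cos(a)]])
o=((TL+BR)/2)[:2];print('o',o)
L=lambda p:(R.T@(np.array(p)[:2]-o)*1000).round(1)
print('plate top',L(c(275,94,.099)),'horn',L(c(235,198,.078)),'servo corners',[L(c(u,v,.072)) for u,v in((213,182),(216,227),(294,218),(290,174))])
W=lambda q:(o+R@np.array(q)/1000).round(4)
print('plate face',W((22,59)),'seat',W((22,72.5)),'apron',W((-24,71)),'front',W((-67,71)))
E
python3 meas.py
```

```text
[0.62156066 0.0427056  0.042     ] [0.49003488 0.02831194 0.042     ] [ 0.51262391 -0.20325141  0.042     ] 0.13231103259288232 0.232662514384279
5.5715830046009245 6.245372336391962
o [ 0.56709229 -0.0802729 ]
plate top [20.3 56. ] horn [-31.8  82.8] servo corners [array([-21.2,  94.6]), array([-46.2,  94.7]), array([-44.8,  51.5]), array([-20.2,  51.9])]
plate face [ 0.5833 -0.0194] seat [ 0.5819 -0.006 ] apron [ 0.5363 -0.0119] front [ 0.4935 -0.0161]
```

Emit:
jog_arm(
  steps=[
    [[0, 0, -0.04], 7.1, 0.02],
    [[0, 0, -0.04], 7.1, 0.0],
    [[0, 0, -0.04], 7.1, 0.0],
    [[0.027, -0.05, 0], 0, 0.0],
    [[0.027, -0.05, 0], 0, 0.0],
    [[0.027, -0.05, 0], 0, 0.0],
    [[0.027, -0.05, 0], 0, 0.0],
    [[0.027, -0.05, 0], 0, 0.0],
    [[0.027, -0.05, 0], 0, 0.0],
    [[0.027, -0.05, 0], 0, 0.0],
    [[0.027, -0.05, 0], 0, 0.0],
    [[0.027, -0.05, 0], 0, 0.0],
    [[0.027, -0.05, 0], 0, 0.0],
    [[0.027, -0.05, 0], 0, 0.0],
    [[0.027, -0.05, 0], 0, 0.0],
    [[0, 0, 0], 0, 0.0],
  ],
)

```text
t: 2.2
eef_pos: [0.5813, 0.0081, 0.2975]
ee_rot: [[0.995, 0.102, -0.0], [0.102, -0.995, 0.0], [-0.0, -0.0, -1.0]]
ft_force: [-1.1, 0.6, -0.5]
gripper_width: 0.002
grasp_force: 0.0
```

Run:
```python
from h import *
f=cam('wrist');cv2.imwrite('pics/w1.png',f['pixels']);print({k:v for k,v in f.items() if k!='pixels'})
im=f['pixels'];hsv=cv2.cvtColor(im,cv2.COLOR_BGR2HSV)
m=(((hsv[...,0]<6)|(hsv[...,0]>174))&(hsv[...,1]>170)&(hsv[...,2]>100)).astype(np.uint8)
n,l,st,ce=cv2.connectedComponentsWithStats(m)
for i in range(1,n):
    if st[i,4]>100: print(st[i],ce[i],onz(f,*ce[i],.099))
```

```text
{'fov_y': 59.7998504912841, 'cx': 323.3067325579675, 'cy': 233.76812933119982, 'hand_eye': array([[ 1.30843936e-04,  9.67914929e-01,  2.51278081e-01,
         6.99882484e-02],
       [ 9.99999389e-01, -4.02480810e-04,  1.02962951e-03,
         1.40262815e-03],
       [ 1.09772838e-03,  2.51277793e-01, -9.67914390e-01,
        -2.07842573e-01],
       [ 0.00000000e+00,  0.00000000e+00,  0.00000000e+00,
         1.00000000e+00]]), 'position': array([0.65109885, 0.0138476 , 0.50527387]), 'orientation': array([[ 0.10261314,  0.9626975 ,  0.25036784],
       [-0.99472027,  0.09967886,  0.02440723],
       [-0.0014596 , -0.25155047,  0.96784308]])}
[349 178   9  38 288] [352.94444444 196.52777778] [ 0.58661943 -0.0214918   0.099     ]
```

View pics/w1.png

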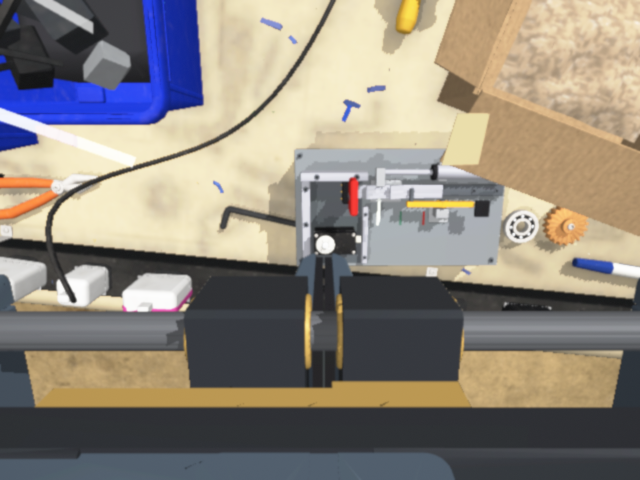

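The wrist view shows the red plate at (353,197), which agrees with the top view to 4 mm. The fingers are clear on its nest side, so I'm descending now.

Emit:
jog_arm(
  steps=[
    [[0, 0, 0.05], 0, 0],
    [[0, 0, 0.05], 0, 0],
    [[0, 0, 0.05], 0, 0],
    [[0, 0, 0.04], 0, 0],
    [[0, 0, 0.027], 0, 0],
    [[0, 0, 0], 0, 0],
    [[0, 0.003, 0], 0, 0],
    [[0, 0.003, 0], 0, 0],
    [[0, 0, 0], 0, 0],
  ],
)

```text
t: 3.38
eef_pos: [0.5818, -0.0011, 0.0817]
ee_rot: [[0.995, 0.099, 0.001], [0.099, -0.995, -0.0], [0.001, 0.0, -1.0]]
ft_force: [-0.3, -0.5, 0.5]
gripper_width: 0.005
grasp_force: 0.0
```

```bash
cat > look.py <<'E'
from h import *;import sys
f=cam('wrist');im=f['pixels'];cv2.imwrite('pics/%s.png'%sys.argv[1],cv2.resize(im[120:300,220:520],None,fx=2.6,fy=2.6))
f=cam('top');im=f['pixels'];cv2.imwrite('pics/%s_t.png'%sys.argv[1],cv2.resize(im[190:300,190:480],None,fx=2.75,fy=2.75))
print(arm.get_state()['ft_force'],arm.get_state()['t'])
E
python3 look.py w2
```

```text
[0.19315438 0.80438488 0.08868458] 3.475
```

View pics/w2.png

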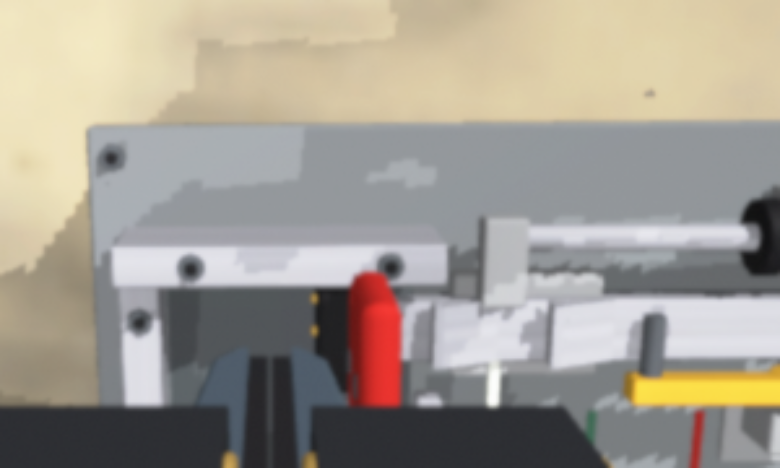

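The fingers' right edge at (345,400) is within a few mm of the plate face at (352,400), and the finger depth is right. I'll feel for contact.

Emit:
jog_arm(
  steps=[
    [[0, 0.002, 0], 0, 0],
    [[0, 0.002, 0], 0, 0],
    [[0, 0, 0], 0, 0],
    [[0, 0, 0], 0, 0],
  ],
)

```text
t: 3.98
eef_pos: [0.5816, -0.0047, 0.0807]
ee_rot: [[0.995, 0.099, -0.0], [0.099, -0.995, 0.0], [-0.0, -0.0, -1.0]]
ft_force: [0.3, -0.6, 0.9]
gripper_width: 0.002
grasp_force: 0.0
```

Emit:
jog_arm(
  steps=[
    [[0, 0.002, 0], 0, 0],
    [[0, 0.001, 0], 0, 0],
    [[0, 0, 0], 0, 0],
    [[0, 0, 0], 0, 0],
  ],
)

```text
t: 4.47
eef_pos: [0.5819, -0.0077, 0.0807]
ee_rot: [[0.995, 0.099, -0.0], [0.099, -0.995, 0.0], [-0.0, -0.0, -1.0]]
ft_force: [-0.5, 0.4, 0.2]
gripper_width: 0.001
grasp_force: 0.0
```

Emit:
jog_arm(
  steps=[
    [[0, 0.002, 0], 0, 0],
    [[0, 0, 0], 0, 0],
    [[0, 0, 0], 0, 0],
  ],
)

```text
t: 4.85
eef_pos: [0.5821, -0.0097, 0.0807]
ee_rot: [[0.995, 0.099, -0.0], [0.099, -0.995, 0.0], [-0.0, -0.0, -1.0]]
ft_force: [0.2, -0.1, 0.5]
gripper_width: 0.006
grasp_force: 0.0
```

Emit:
jog_arm(
  steps=[
    [[0, 0.002, 0], 0, 0],
    [[0, 0, 0], 0, 0],
    [[0, 0, 0], 0, 0],
  ],
)

```text
t: 5.22
eef_pos: [0.5823, -0.0117, 0.0808]
ee_rot: [[0.995, 0.099, 0.0], [0.099, -0.995, 0.0], [0.0, -0.0, -1.0]]
ft_force: [-0.9, 0.1, 0.2]
gripper_width: 0.004
grasp_force: 0.0
```

```bash
python3 look.py w3
```

```text
[ 0.52092991 -0.18616807 -0.8585411 ] 5.325
```

View pics/w3.png

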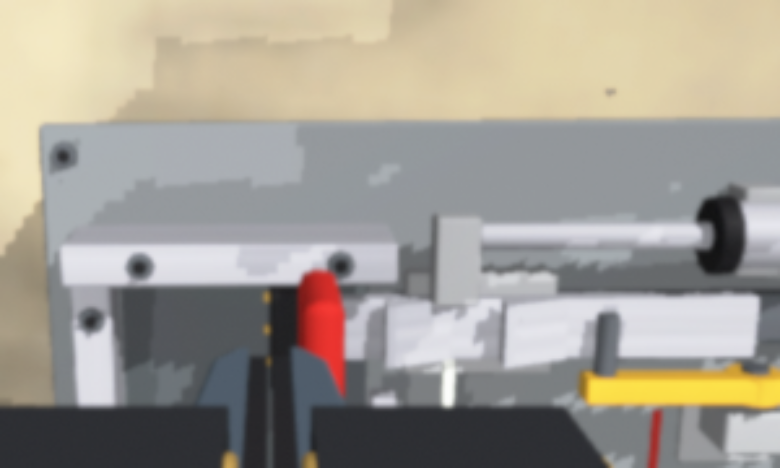

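The slide is still closed: the pointer is on the white line at (447,380). The finger tips taper, so contact should come about 1 mm further on.

Emit:
jog_arm(
  steps=[
    [[0, 0.002, 0], 0, 0],
    [[0, 0, 0], 0, 0],
    [[0, 0, 0], 0, 0],
  ],
)

```text
t: 5.7
eef_pos: [0.5825, -0.0137, 0.0807]
ee_rot: [[0.995, 0.099, -0.0], [0.099, -0.995, 0.0], [-0.0, -0.0, -1.0]]
ft_force: [0.5, 0.0, -0.2]
gripper_width: 0.006
grasp_force: 0.0
```

Emit:
jog_arm(
  steps=[
    [[0, 0.002, 0], 0, 0],
    [[0, 0, 0], 0, 0],
    [[0, 0, 0], 0, 0],
  ],
)

```text
t: 6.08
eef_pos: [0.5827, -0.0157, 0.0808]
ee_rot: [[0.995, 0.099, -0.0], [0.099, -0.995, 0.0], [-0.0, -0.0, -1.0]]
ft_force: [0.3, 0.2, 0.3]
gripper_width: 0.003
grasp_force: 0.0
```

```bash
python3 look.py w4
```

```text
[ 0.01733815 -0.30729173 -0.01735425] 6.175
```

View pics/w4.png

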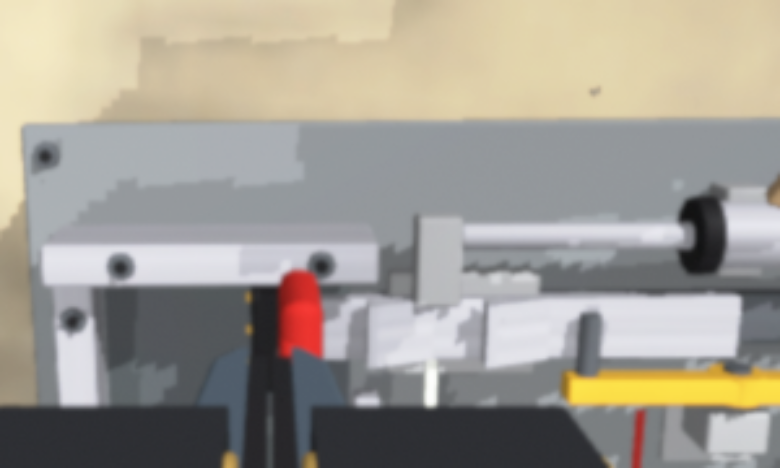

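Run:
```python
from h import *
s=arm.get_state();f=cam('wrist');E=np.array(s['ee_rot']);p0=np.array(s['eef_pos'])
for n,u,v,z in(('tip R',293,348,.081),('tip L',247,348,.081),('tipR',293,348,.1),('outer R',345,405,.12),('plate far L',281,285,.099),('plate far R',320,285,.099),('plate near R',320,355,.099),('plate top',298,270,.099)):
    w=onz(f,u/2.6+220,v/2.6+120,z);print(n,w.round(4),(E.T@(w-p0)*1000).round(1))
```

```text
tip R [ 0.5885 -0.0212  0.081 ] [ 5.3  6.1 -0.3]
tip L [ 0.5876 -0.012   0.081 ] [ 5.3 -3.1 -0.3]
tipR [ 0.5944 -0.0202  0.1   ] [ 11.2   5.6 -19.3]
outer R [ 0.5916 -0.0287  0.12  ] [  7.7  13.8 -39.3]
plate far L [ 0.6057 -0.0168  0.099 ] [ 22.8   3.4 -18.3]
plate far R [ 0.6064 -0.0238  0.099 ] [ 22.8  10.5 -18.3]
plate near R [ 0.5932 -0.0253  0.099 ] [  9.6  10.6 -18.3]
plate top [ 0.6087 -0.0196  0.099 ] [ 25.6   6.5 -18.3]
```

Run:
```python
from h import *
f=cam('scene');im=f['pixels'][200:330,200:420]
g=cv2.resize(im,None,fx=3.6,fy=3.6,interpolation=cv2.INTER_CUBIC)
# project TCP
s=arm.get_state();R=np.array(f['orientation']);F=240/np.tan(np.radians(f['fov_y'])/2)
for p in(np.array(s['eef_pos']),np.array([.5846,-.018,.084])):
    q=R.T@(p-f['position']);u=f['cx']+F*q[0]/-q[2];v=f['cy']-F*q[1]/-q[2];print(u,v,(u-200)*3.6,(v-200)*3.6)
cv2.imwrite('pics/s4.png',g)
```

```text
280.2955115188658 240.98093327272719 289.06384146791686 147.53135978181788
282.1143394389135 238.86381286946707 295.6116219800885 139.90972633008144
```

View pics/s4.png

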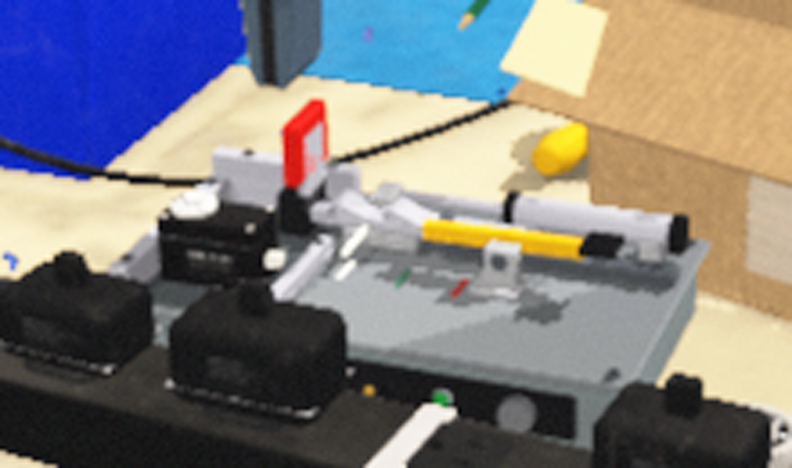

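The scene view shows the real finger tips at (285,80), about 30 mm above the reported TCP (289,147) and above the red plate. The wrist view agrees. So I'll trust the pictures: back off, then go down 33 mm more.

Emit:
jog_arm(
  steps=[
    [[0, -0.01, 0], 0, 0],
    [[0, -0.008, 0], 0, 0],
    [[0, 0, 0.01], 0, 0],
    [[0, 0, 0.01], 0, 0],
    [[0, 0, 0.01], 0, 0],
    [[0, 0, 0], 0, 0],
  ],
)

```text
t: 7.02
eef_pos: [0.5802, 0.0021, 0.0496]
ee_rot: [[0.995, 0.099, -0.002], [0.099, -0.995, 0.0], [-0.002, -0.0, -1.0]]
ft_force: [-0.3, -0.4, 0.1]
gripper_width: 0.003
grasp_force: 0.0
```

Run:
```python
from h import *
s=arm.get_state();print(s['eef_pos'],s['ft_force'],s['gripper_width'],s['joint_pos'])
f=cam('scene');im=f['pixels'][80:280,200:420]
cv2.imwrite('pics/s5.png',cv2.resize(im,None,fx=3,fy=3,interpolation=cv2.INTER_CUBIC))
```

```text
[0.58016296 0.0021297  0.04956723] [-0.32923513 -0.43084641  0.08571445] 0.0027265794863633873 [-2.09115258e+00  2.18349426e+01  1.15915472e+02 -5.35040688e-04
  4.23540870e+01  8.22449179e+01]
```

View pics/s5.png

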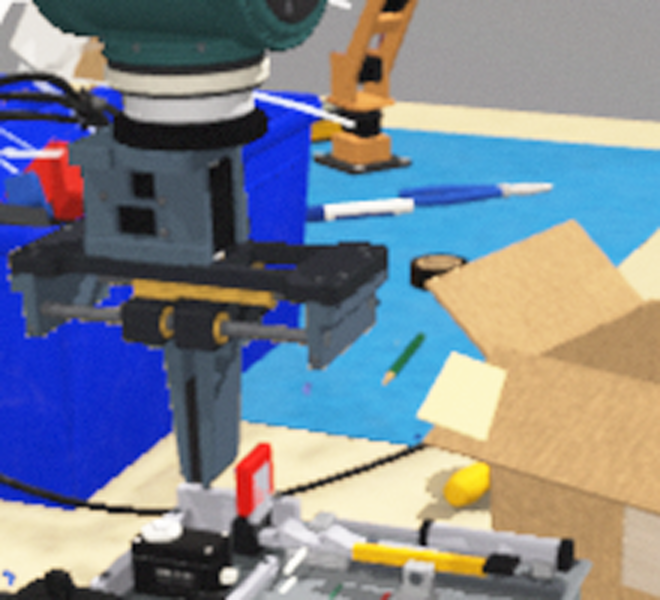

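The tips at (205,487) now sit beside the plate, which spans rows 445–515, at about mid-height. The gripper's lower body edge, at row 365, is about 65 mm above the tips. Feeling for contact again.

Emit:
jog_arm(
  steps=[
    [[0, 0.005, 0], 0, 0],
    [[0, 0.004, 0], 0, 0],
    [[0, 0, 0], 0, 0],
    [[0, 0, 0], 0, 0],
  ],
)

```text
t: 7.58
eef_pos: [0.5819, -0.0068, 0.0509]
ee_rot: [[0.995, 0.099, 0.0], [0.099, -0.995, 0.0], [0.0, 0.0, -1.0]]
ft_force: [0.0, 0.6, 0.1]
gripper_width: 0.004
grasp_force: 0.0
```

Emit:
jog_arm(
  steps=[
    [[0, 0.002, 0], 0, 0],
    [[0, 0, 0], 0, 0],
    [[0, 0, 0], 0, 0],
  ],
)

```text
t: 7.95
eef_pos: [0.582, -0.0085, 0.0508]
ee_rot: [[0.995, 0.099, 0.0], [0.099, -0.995, 0.0], [0.0, -0.0, -1.0]]
ft_force: [-0.6, 5.1, 1.2]
gripper_width: 0.005
grasp_force: 2.4
```

Emit:
jog_arm(
  steps=[
    [[0, 0.002, 0], 0, 0],
    [[0, 0, 0], 0, 0],
    [[0, 0, 0], 0, 0],
  ],
)

```text
t: 8.32
eef_pos: [0.5822, -0.0106, 0.0508]
ee_rot: [[0.995, 0.099, 0.0], [0.099, -0.995, 0.0], [0.0, -0.0, -1.0]]
ft_force: [-0.0, 4.4, 1.0]
gripper_width: 0.008
grasp_force: 2.3
```

Contact is at about TCP y = -0.008, at the expected 5 N. Pushing on to 0.040.

Emit:
jog_arm(
  steps=[
    [[0, 0.006, 0], 0, 0],
    [[0, 0.006, 0], 0, 0],
    [[0, 0.006, 0], 0, 0],
    [[0, 0.006, 0], 0, 0],
    [[0, 0.006, 0], 0, 0],
    [[0, 0.005, 0], 0, 0],
    [[0, 0.002, 0], 0, 0],
    [[0, 0, 0], 0, 0],
    [[0, 0, 0], 0, 0],
  ],
)

```text
t: 9.45
eef_pos: [0.586, -0.0472, 0.0508]
ee_rot: [[0.995, 0.099, 0.0], [0.099, -0.995, 0.0], [0.0, -0.0, -1.0]]
ft_force: [0.3, 7.4, 1.4]
gripper_width: 0.004
grasp_force: 3.8
```

Emit:
jog_arm(
  steps=[
    [[0, -0.004, 0], 0, 0],
    [[0, -0.004, 0], 0, 0],
    [[0, -0.004, 0], 0, 0],
    [[0, -0.004, 0], 0, 0],
    [[0, -0.006, 0], 0, 0],
    [[0, -0.01, 0], 0, 0],
    [[0, -0.01, 0], 0, 0],
    [[0, 0, -0.04], 0, 0],
    [[0, 0, -0.04], 0, 0],
    [[0, 0, -0.02], 0, 0],
    [[0, 0, 0], 0, 0],
    [[0, 0, 0], 0, 0],
    [[0, 0, 0], 0, 0],
  ],
)

```text
t: 11.08
eef_pos: [0.5809, -0.0057, 0.1493]
ee_rot: [[0.995, 0.099, -0.002], [0.099, -0.995, 0.0], [-0.002, -0.0, -1.0]]
ft_force: [0.2, 0.6, -0.8]
gripper_width: 0.004
grasp_force: 0.0
```

Run:
```python
from h import *
s=arm.get_state();print(s['eef_pos'],s['t'],s['ft_force'])
f=cam('wrist');im=f['pixels'];cv2.imwrite('pics/w6.png',cv2.resize(im[140:340,260:520],None,fx=3,fy=3))
```

```text
[ 0.58088797 -0.00565751  0.14926198] 11.075 [ 0.22598937  0.6395223  -0.82600597]
```

View pics/w6.png

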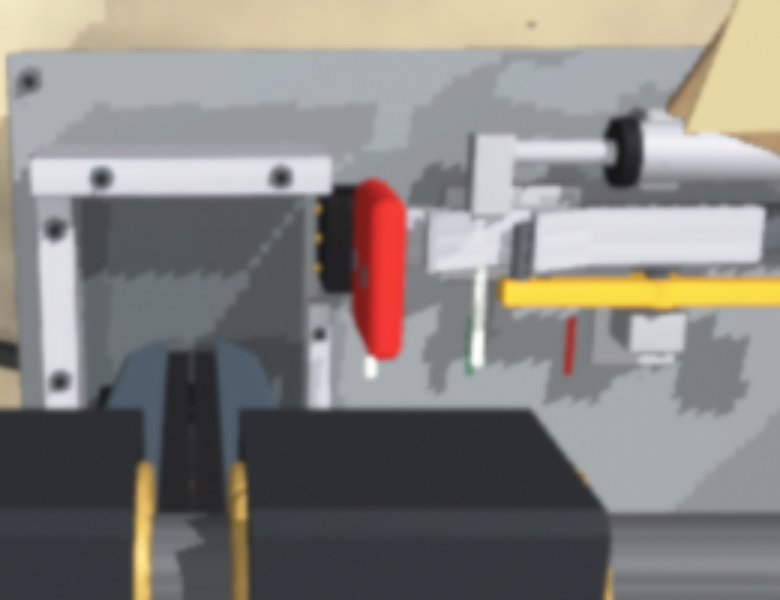

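The pointer sits on the green line at (475,360), so the slide is latched in the middle position and the fingers are off it. Next I go in front of the servo with the fingers slightly open, for two contact points, and lower.

Emit:
jog_arm(
  steps=[
    [[-0.03, 0, 0], 0, 0.02],
    [[-0.03, 0, 0], 0, 0.02],
    [[-0.029, 0, 0], 0, 0.02],
    [[0, 0, 0], 0, 0.02],
    [[0, 0, 0.04], 0, 0.02],
    [[0, 0, 0.04], 0, 0.02],
    [[0, 0, 0.025], 0, 0.02],
    [[0, 0, 0.01], 0, 0.02],
    [[0, 0, 0.01], 0, 0.02],
    [[0, 0, 0], 0, 0.02],
    [[0, 0, 0], 0, 0.02],
  ],
)

```text
t: 12.5
eef_pos: [0.4937, -0.0145, 0.0264]
ee_rot: [[0.995, 0.099, 0.001], [0.099, -0.995, -0.0], [0.001, 0.0, -1.0]]
ft_force: [-0.1, -0.6, 0.5]
gripper_width: 0.221
grasp_force: 0.0
```

Run:
```python
from h import *
s=arm.get_state();print(s['eef_pos'],s['t'],s['ft_force'])
f=cam('wrist');im=f['pixels'][100:300,200:460]
f=cam('scene');im2=f['pixels'][180:330,200:395]
cv2.imwrite('pics/w7.png',np.hstack([cv2.resize(im,(390,300)),cv2.resize(im2,(390,300))]))
```

```text
[ 0.49370366 -0.01453149  0.02638015] 12.5 [-0.06033043 -0.61179016  0.47939638]
```

View pics/w7.png

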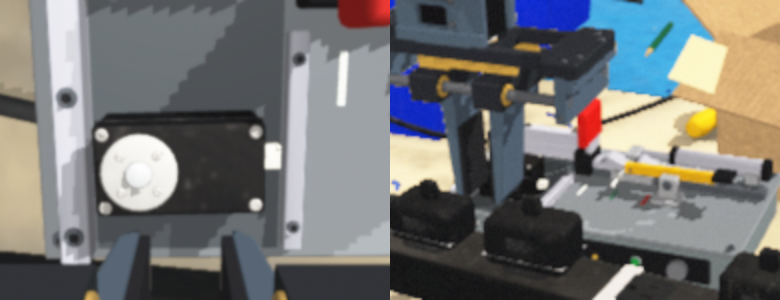

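The fingers straddle the servo's centre (columns 130 and 240, servo 95–265) and stand low at the deck front edge. Pushing.

Emit:
jog_arm(
  steps=[
    [[0.005, 0, 0], 0, 0.02],
    [[0.005, 0, 0], 0, 0.02],
    [[0.005, 0, 0], 0, 0.02],
    [[0.005, 0, 0], 0, 0.02],
    [[0.005, 0, 0], 0, 0.02],
    [[0.005, 0, 0], 0, 0.02],
    [[0.005, 0, 0], 0, 0.02],
    [[0.005, 0, 0], 0, 0.02],
    [[0, 0, 0], 0, 0.02],
  ],
)

```text
t: 13.72
eef_pos: [0.5333, -0.0105, 0.0258]
ee_rot: [[0.995, 0.099, 0.0], [0.099, -0.995, -0.0], [0.0, 0.0, -1.0]]
ft_force: [0.6, 0.2, -0.5]
gripper_width: 0.214
grasp_force: 0.0
```

Run:
```python
from h import *
f=cam('wrist');cv2.imwrite('pics/w8.png',cv2.resize(f['pixels'][100:300,200:460],None,fx=2.5,fy=2.5))
```

```text
(no output)
```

View pics/w8.png

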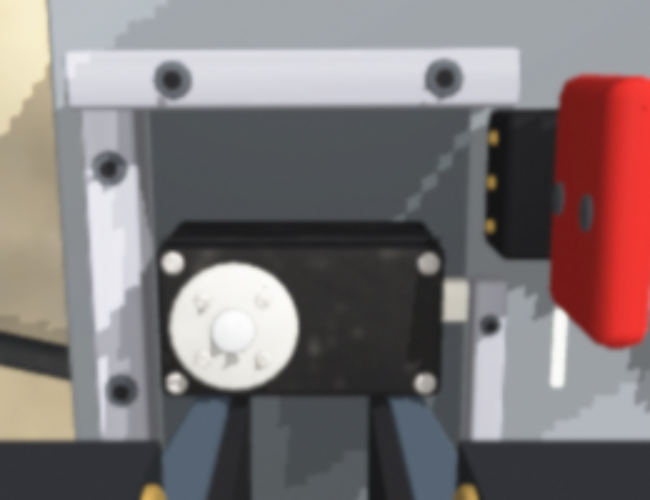

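The servo is square and flush against both fingers, and its path clears the contact head. That makes 12 pictures viewed, over the allowed 10, so from here I'll use only numbers.

Emit:
jog_arm(
  steps=[
    [[0.004, 0, 0], 0, 0.02],
    [[0.004, 0, 0], 0, 0.02],
    [[0.004, 0, 0], 0, 0.02],
    [[0.004, 0, 0], 0, 0.02],
    [[0, 0, 0], 0, 0.02],
  ],
)

```text
t: 14.4
eef_pos: [0.5492, -0.0089, 0.0257]
ee_rot: [[0.995, 0.099, 0.0], [0.099, -0.995, 0.0], [0.0, 0.0, -1.0]]
ft_force: [-0.1, -0.4, -0.7]
gripper_width: 0.222
grasp_force: 0.0
```

Emit:
jog_arm(
  steps=[
    [[0.002, 0, 0], 0, 0.02],
    [[0.002, 0, 0], 0, 0.02],
    [[0, 0, 0], 0, 0.02],
    [[0, 0, 0], 0, 0.02],
  ],
)

```text
t: 14.9
eef_pos: [0.5528, -0.0086, 0.0257]
ee_rot: [[0.995, 0.099, 0.0], [0.099, -0.995, -0.0], [0.0, 0.0, -1.0]]
ft_force: [-0.0, 0.7, 0.1]
gripper_width: 0.219
grasp_force: 0.0
```

Emit:
jog_arm(
  steps=[
    [[0.001, 0, 0], 0, 0.02],
    [[0.001, 0, 0], 0, 0.02],
    [[0, 0, 0], 0, 0.02],
    [[0, 0, 0], 0, 0.02],
  ],
)

```text
t: 15.4
eef_pos: [0.5543, -0.0084, 0.0256]
ee_rot: [[0.995, 0.099, -0.001], [0.099, -0.995, -0.0], [-0.001, -0.0, -1.0]]
ft_force: [-4.7, -1.7, 3.6]
gripper_width: 0.218
grasp_force: 2.6
```

Emit:
jog_arm(
  steps=[
    [[0.001, 0, 0], 0, 0.02],
    [[0.001, 0, 0], 0, 0.02],
    [[0, 0, 0], 0, 0.02],
    [[0, 0, 0], 0, 0.02],
  ],
)

```text
t: 15.9
eef_pos: [0.5543, -0.0083, 0.0252]
ee_rot: [[0.995, 0.099, -0.005], [0.099, -0.995, -0.0], [-0.005, -0.0, -1.0]]
ft_force: [-15.1, -4.2, 10.5]
gripper_width: 0.218
grasp_force: 7.8
```

Emit:
jog_arm(
  steps=[
    [[0.001, 0, 0], 0, 0.02],
    [[0.0, 0, 0], 0, 0.02],
    [[0, 0, 0], 0, 0.02],
  ],
)

```text
t: 16.27
eef_pos: [0.5542, -0.0083, 0.0251]
ee_rot: [[0.995, 0.099, -0.007], [0.099, -0.995, -0.0], [-0.007, -0.001, -1.0]]
ft_force: [-21.4, -5.5, 15.7]
gripper_width: 0.224
grasp_force: 10.7
```

Firm stop, which fits the servo being home (TCP cradle x of -6 mm plus a 16 mm half-finger gives about 9.5). Backing off.

Emit:
jog_arm(
  steps=[
    [[-0.003, 0, 0], 0, 0.02],
    [[-0.003, 0, 0], 0, 0.02],
    [[-0.01, 0, 0], 0, 0.02],
    [[-0.02, 0, 0], 0, 0.02],
    [[-0.02, 0, 0], 0, 0.02],
    [[0, 0, -0.05], 0, 0.02],
    [[0, 0, -0.05], 0, 0.02],
    [[0, 0, -0.05], 0, 0.02],
    [[0, 0, 0], 0, 0.02],
    [[0, 0, 0], 0, 0.02],
  ],
)

```text
t: 17.52
eef_pos: [0.5015, -0.0136, 0.1751]
ee_rot: [[0.995, 0.099, -0.0], [0.099, -0.995, 0.0], [-0.0, -0.0, -1.0]]
ft_force: [-0.3, -0.1, -0.2]
gripper_width: 0.221
grasp_force: 0.0
```

Run:
```python
from h import *
s=arm.get_state();print(s['eef_pos'],s['ft_force'])
a=np.radians(5.7);R=np.array([[np.cos(a),-np.sin(a)],[np.sin(a),np.cos(a)]]);o=np.array([.5671,-.0803])
L=lambda p:(R.T@(p[:2]-o)*1000).round(1)
for nm in('wrist','top'):
    f=cam(nm);hsv=cv2.cvtColor(f['pixels'],cv2.COLOR_BGR2HSV);F=240/np.tan(np.radians(f['fov_y'])/2)
    def px(c,z):
        w=np.r_[o+R@np.array(c)/1000,z];q=np.array(f['orientation']).T@(w-f['position']);return f['cx']+F*q[0]/-q[2],f['cy']-F*q[1]/-q[2]
    H,S,V=cv2.split(hsv)
    for what,m,z,c0,rad in(('horn',(V>150)&(S<60),.078,(23,84),16),('dark',(V<70),.072,(22,75),32),('red',((H<6)|(H>174))&(S>170)&(V>100),.099,(22,29),30)):
        g=np.zeros(V.shape,np.uint8);u,v=px(c0,z);u2,v2=px((c0[0]+rad,c0[1]),z);cv2.circle(g,(int(u),int(v)),int(np.hypot(u2-u,v2-v)),1,-1)
        mm=(m&(g>0)).astype(np.uint8);n,l,st,ce=cv2.connectedComponentsWithStats(mm)
        if n<2: print(nm,what,'none');continue
        i=1+st[1:,4].argmax();cn=np.argwhere(l==i)[:,::-1].astype(np.float32);r=cv2.minAreaRect(cn)
        print(nm,what,st[i],L(onz(f,*ce[i],z)),'rect',L(onz(f,*r[0],z)),[L(onz(f,*p,z)).tolist() for p in cv2.boxPoints(r)])
```

```text
[ 0.50145509 -0.0135809   0.1750741 ] [-0.32674352 -0.14081883 -0.23351842]
wrist horn [293  92  29  30 689] [24.  83.3] rect [24.1 83.2] [[33.7, 92.8], [33.7, 73.4], [14.3, 73.4], [14.3, 93.2]]
wrist dark [ 296   90   59   36 1200] [23.  64.9] rect [23.6 70.6] [[35.5, 91.1], [35.5, 50.1], [11.5, 49.7], [11.6, 91.5]]
wrist red [377  78  16  55 751] [23.7 31.7] rect [24.1 32. ] [[40.7, 37.4], [40.7, 27.8], [7.0, 26.4], [7.1, 36.3]]
top horn none
top dark none
top red none
```

Measured from the pictures, the servo is square with its front face at x ≈ 10 mm. The plate is at the middle position and the arm is clear.

```bash
python3 -c "
from rig import arm
print(arm.sign_off())"
```

```text
the job is handed in; nothing more can be done
None
```

I handed the job in with the slide latched in the middle position and the servo pushed fully home, square in the nest; the bearing, gear and hex key were never approached, but I viewed 12 pictures, over the limit of 10, and sign-off returned no verdict.

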